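# Run one heat sink through the camera check on an indexing slide

### The arm

A 7-joint arm with a two-finger parallel gripper is mounted at the origin on the work surface. World frame = base frame: x ahead of the robot, y to its left, z up, the work surface at z = 0. Lengths are in m, angles in rad, forces in N, time in s.
With the tool pointing down it reaches from about 0.425 to 0.925 m from the base axis. Payload 6.8 kg.
Tool frame: the origin (TCP) lies on the centre line of the jaws, within the pads' length; the fingertips stand 8 mm ahead of it and the grasp point (between the pads) lies 11 mm behind it (r.finger_overhang is the distance from the TCP to the fingertips, in m); x points along the fingers, z is the direction in which the jaws open and shut, and the axes are right-handed (so a half turn about x gives the same grasp; the last joint's range is limited). The gripper opens to 85 mm and grips with 20 to 120 N. Pads are 22 mm wide; open, the fingers measure 114 mm over their backs; the gripper's body (76 mm by 85 mm) begins 54 mm behind the grasp point. The pads swing forward as they close: fully open they stand 13 mm farther back than shut.
Start: joints at [-1.295, 0.477, 0.022, 1.555, -0.011, 1.109, -0.083], TCP at [0.253, 0.626, 0.239] pointing down, gripper open.
Joint ranges: [-2.96, 2.96], [-0.34, 2.1], [-1.41, 1.46], [0.24, 2.44], [-1.37, 4.51], [0.17, 1.92], [-2.96, 2.96]. Speed limits (rad/s): [2.39, 2.39, 3.14, 3.14, 3.14, 3.14, 3.14].

### API

Orientations are given as a rotation vector (axis times angle).
In Python, from bench import r gives the robot as it stands. The module is installed in compiled form; this text tells all that it offers.
- The arm moves only by the tool play_rows, never from a script. Its argument "plan" is a list of rows, each a list of 5 numbers: the opening, from -1 (shut) to 1 (fully open), then the shift along the world's x, y, z in m, then the turn about the world's z in rad. A call has 1 to 10 rows; each row is the pose to reach, as a shift and turn from the pose commanded when the call began; what a row does not reach only later rows make up. A row lasts 1/10 s, in which the tool goes at most 50 mm and 8.59 degrees, less where a joint would pass 70% of its speed; a pose out of reach is approached as far as the arm can. A call with a gripper value outside its range is refused whole. The fingers move at their own pace and stop on an object; "force" is the grip in N (left out, the last holds). Time passes only in rows, so rows that repeat a pose let the fingers close. It gives the time, the measured TCP pose, the force and the opening at its end, in the units of the state.
- r.get_obs(): the state, without advancing time (a new reading comes with each control period).
- r.grab_frame(name): name is "scene" or "top"; returns a dict with "pixels" (420x560x3 uint8, blue, green, red), "z_map" (420x560 float32, m along the optical axis (not along the pixel's ray), 0 where there is no reading), "vfov" (degrees; the focal length in pixels is half the picture's height over the tangent of half this angle, whatever the lens; pixels are square), "cx", "cy" (the principal point, pixels), "R" (3x3) and "t" (3): a world point X has camera coordinates R X + t. Camera axes: x right, y down, z forward; pixel columns grow to the right and rows downward; lengths in m; the calibration is good to about 2 mm. A picture is of the moment at which its call begins.
- r.hand_in(): hands the job in, once; it reports no verdict.
Trained networks look in a picture, given as the dict that the camera call returned (one of the last four; its "shot" number tells which), for a name from the list of things; names that differ only in an ending like _2 or _b are one class to them, and where a whole thing is asked for, a point or a joint stands for the part that bears it (a point fixed in the world has none). Each returns a list of dicts, best first, with "conf" (0 to 1); they miss things now and then, are a little off and sometimes report something else, mostly with a low value. They report only what shows in the picture. A call takes as long as a camera call. They do not tell look-alikes from the thing itself.
- r.outline_of(picture, label): "mask" (420x560 bool, what is visible of it) and "bbox" ([left, top, right, bottom] as shares, 0 to 1, of the picture: columns of its width, rows of its height, round what is visible of it).
- r.pinpoint(picture, label): "position" ([column, row] as shares, 0 to 1, of the picture: columns of its width, rows of its height: a listed point, or the origin of a listed thing).
The state is a dict: "clock": time; "joints": joint angles; "qvel": joint speeds; "tau": joint torques, N m; "tcp_pos": TCP position; "orientation": TCP orientation; "contact_force": force on the tool from outside, world axes, zero at the start; "moment": the same for the moment, N m; "grip_width": finger opening in m.
Only numpy, scipy, OpenCV 4.12 (cv2) and the standard library are available. Lean on these libraries where they do the work, as an engineer would, in place of code of your own. Each camera call takes 0.05 s, during which the arm holds its last target.

### The job

Run the long finned heat sink through the camera check: set it down fins up on the carriage's narrow raised pad, centred and square with the pad's long side along the rail, without dropping it. Squeeze the latch tab against the grip, slide the carriage one stop so that it locks under the camera, press the flat start button there, then squeeze again, slide the carriage on to the last stop and let it lock with the heat sink still on the pad. Do not press the mushroom stop button, and leave the other two heat sinks and the bottle where they are.

Things in the scene. Friction and masses are not known exactly. Their poses are not given: they have to be found in the camera images.
- heat_sink: The workpiece: bare aluminium heat sink, 70 long x 36 wide x 30 mm high, 75 to 125 g, six thin fins along its length, flat sides to grip across the 36 mm. The longest of three heat sinks lying in a row, in any order, on the dark mat (3 mm thick) right of the slide (-y). Origin at the centre of its underside, x along its length, z up; starts fins up.
- pad_top (a point): Centre of the top of the carriage's narrow support: steel pedestal faced with grippy rubber, 20 mm (x) by 44 mm (y), top 74 mm above the table, 28 mm above the carriage plate; its foot, 50 x 60 mm, is 52 mm high. Moves with the carriage. Axes as slide base: y along the rail (the pad's long side), x away from the robot, z up.
- grip (a point): Point in the slider grip at the carriage's robot-side end, 78 mm above the table; moves with the carriage, axes as slide base. Two upright plates side by side across the rail: a fixed black post (12 mm thick, 34 wide, far face at x +12 mm, top 103 mm high, foot 52 mm high to x +36 mm) and on the robot's side the latch tab. Pair 29 mm thick free, 20 squeezed (its middle then at x +2 mm).
- latch_tab (a point): Centre of the robot-side face of the steel latch tab (6 mm thick in x, 30 mm wide in y, top 101 mm above the table, this point 78 mm), 17 mm to -x of the grip point when free. Squeezing it towards the post (+x) frees the carriage. Below it lie the notched strip (top 44 mm high) and the carriage plate (46 mm).
- latch (a joint): Travel of the latch tab towards the post, m: 0 = sprung out, pawl in a notch of the strip (locked); 0.009 = fully squeezed. Spring 3.6 N at 0, 7.7 N at 0.009; the pawl clears the strip from 0.0065. Let go between stops, it rides on the strip's edge (about 0.0065) and drops into the next notch (1 mm play, lead-ins catch it from about 4 mm off).
- carriage (a joint): Position of the carriage along the rail, m, growing along the slide base's +y (from the robot's right to its left): 0 = load stop (where it starts, locked), 0.12 = camera stop, 0.24 = last stop. Slides with about 1.5 N friction when the latch is squeezed.
- slide_base: The fixed indexing slide: aluminium base plate 245 x 400 x 12 mm with two rails, turned up to 0.12 rad. Origin at the centre of its underside, x across the rail away from the robot, y along the rail, z up. Notched index strip (top at 44 mm) along its robot side; camera stand on the far side: a 30 mm column, 306 mm high, at x = 190 mm, y = 50 mm.
- camera_axis (a point): Point on the camera's vertical axis at pad height (74 mm), fixed to the slide base; the pad comes to it at the camera stop. Above it hangs a ring light of 70 mm diameter (underside at 177 mm height), with lens and camera to 296 mm: no room there for a gripper, the part is loaded at the load stop.
- start_button_top (a point): Top centre of the flat white start button, 24 mm diameter, 6 mm travel, 5 N, pressed straight down; its top stands about 73 mm above the table. It is on the grey control box (130 x 75 x 50 mm) to the left of the slide, at the robot's end of the box.
- start_button (a joint): Travel of the start button, m: 0 = out, 0.006 = fully in; springs back.
- stop_top (a point): Top centre of the mushroom stop button, 40 mm diameter, about 86 mm above the table, on the same box, 66 mm further from the robot than the start button. Not to be pressed.
- stop_button (a joint): Travel of the mushroom stop button, m: 0 = out, 0.005 = in.
- short_sink: Short finned heat sink of the same section, 44 x 36 x 30 mm, on the mat. Leave alone.
- pin_sink: Square pin-fin heat sink 44 x 44 x 22 mm, on the mat. Leave alone.
- bottle: White bottle, 52 mm diameter, 130 mm high, standing beyond the control box. Leave alone.
Not all that is in view belongs to the job. Leave any purple look-alike of the heat_sink alone.

How it is judged:
On the way, in this order (a step that is already met when the one before it is completed fails the run):
1. the long heat sink stands on the pad, let go, with the carriage locked at the load stop (x of heat_sink in the frame of pad_top between -0.008 and 0.008 m and y of heat_sink in the frame of pad_top between -0.01 and 0.01 m and z of heat_sink in the frame of pad_top between -0.004 and 0.004 m and angle between the x axis of heat_sink and the y axis of pad_top, either way round below 0.17 rad and angle between heat_sink's own z axis and vertical below 0.08 rad and linear speed of heat_sink below 0.02 m/s and value of joint carriage between -0.004 and 0.004 m and value of joint latch below 0.002 m and velocity of joint carriage between -0.01 and 0.01 m/s and contact force between the fingers and heat_sink below 0.05 N), for 0.2 s.
2. the carriage is locked at the camera stop with the heat sink on its pad (x of heat_sink in the frame of pad_top between -0.008 and 0.008 m and y of heat_sink in the frame of pad_top between -0.01 and 0.01 m and z of heat_sink in the frame of pad_top between -0.004 and 0.004 m and angle between the x axis of heat_sink and the y axis of pad_top, either way round below 0.17 rad and angle between heat_sink's own z axis and vertical below 0.08 rad and linear speed of heat_sink below 0.02 m/s and value of joint carriage between 0.116 and 0.124 m and value of joint latch below 0.002 m and velocity of joint carriage between -0.01 and 0.01 m/s), for 0.2 s.
3. the start button is pressed in while the heat sink stands locked under the camera (value of joint start_button above 0.004 m and value of joint carriage between 0.116 and 0.124 m and value of joint latch below 0.002 m and x of heat_sink in the frame of pad_top between -0.008 and 0.008 m and y of heat_sink in the frame of pad_top between -0.01 and 0.01 m and z of heat_sink in the frame of pad_top between -0.004 and 0.004 m and angle between the x axis of heat_sink and the y axis of pad_top, either way round below 0.17 rad and angle between heat_sink's own z axis and vertical below 0.08 rad and linear speed of heat_sink below 0.02 m/s), for 0.02 s.
4. the carriage is locked at the last stop with the heat sink on its pad (x of heat_sink in the frame of pad_top between -0.008 and 0.008 m and y of heat_sink in the frame of pad_top between -0.01 and 0.01 m and z of heat_sink in the frame of pad_top between -0.004 and 0.004 m and angle between the x axis of heat_sink and the y axis of pad_top, either way round below 0.17 rad and angle between heat_sink's own z axis and vertical below 0.08 rad and linear speed of heat_sink below 0.02 m/s and value of joint carriage between 0.236 and 0.244 m and value of joint latch below 0.002 m and velocity of joint carriage between -0.01 and 0.01 m/s), for 0.2 s.
At the end, for the whole second after the job is handed in: Carriage locked at the last stop (0.24 m, 4 mm; latch under 2 mm); long heat sink let go and at rest on the pad, fins up: within 8 mm across and 10 mm along of its centre, 4 mm in height, 0.17 rad of its long side, level to 0.08 rad; start button out again (all of step 4 and contact force between the fingers and heat_sink below 0.05 N and value of joint start_button below 0.002 m); the robot touches nothing.
It fails at once if the mushroom stop button is pressed in (value of joint stop_button above 0.003 m).
It fails at once if the heat sink is dropped (falls freely faster than 0.5 m/s) (contact force between heat_sink and anything else below 0.02 N and linear speed of heat_sink above 0.5 m/s).
It fails at once if another heat sink or the bottle is moved by more than 30 mm (distance of any of short_sink, pin_sink, bottle from where it was at the start of the episode above 0.03 m).
It also fails if it takes over 72 s, if anything falls off the work surface, if the arm or the gripper's body presses on something with over 40 N, if the wrist force passes 120 N, or if a joint passes its speed limit or range.

## Working session

There is one attempt and no reset: what is moved stays moved. The work goes in short steps, Python scripts to look and compute and a tool call to move; the robot and the scene stay as the last step left them, time stands still between calls to the robot, and variables do not carry over. Pictures are saved under pics/ and viewed, and the job is handed in when it is done.

Besides the shell and the picture viewer there is one more tool, called after "Request:" as name(argument=value, ...) on one line, values as JSON. play_rows: Moves the arm, as the interface text tells. Its arguments: {"type":"object","properties":{"plan":{"type":"array","items":{"type":"array","items":{"type":"number"}}},"force":{"type":"number"}},"required":["plan"]}

```bash
mkdir -p pics; cat > h.py <<'E'
import numpy as np,cv2
from bench import r
def K(f):
    h=f["pixels"].shape[0]; return h/2/np.tan(np.radians(f["vfov"])/2)
def unproj(f,u,v,z):
    F=K(f); c=np.stack([(u-f["cx"])/F*z,(v-f["cy"])/F*z,z],-1)
    return (c-np.array(f["t"]))@np.array(f["R"])
def cloud(f):
    v,u=np.mgrid[0:420,0:560]; return unproj(f,u,v,f["z_map"].astype(float))
def proj(f,X):
    c=np.array(f["R"])@np.asarray(X,float)+np.array(f["t"]);F=K(f); return c[0]/c[2]*F+f["cx"],c[1]/c[2]*F+f["cy"]
def ray_at_z(f,u,v,z):
    F=K(f);R=np.array(f["R"]);d=R.T@np.array([(u-f["cx"])/F,(v-f["cy"])/F,1]);o=-R.T@np.array(f["t"])
    return o+d*(z-o[2])/d[2]
E
python3 - <<'E'
from h import *
o=r.get_obs();print(o)
for n in("scene","top"):
    f=r.grab_frame(n);cv2.imwrite(f"pics/{n}0.png",f["pixels"]);np.savez(f"{n}0.npz",**f)
    print(n,f["vfov"],f["cx"],f["cy"],(-np.array(f["R"]).T@np.array(f["t"])).round(3),np.array(f["R"]).round(2).tolist())
    for l in("heat_sink","short_sink","pin_sink","pad_top","grip","latch_tab","start_button_top","stop_top","bottle","slide_base","camera_axis"):
        print(l,[(np.round(np.array(p["position"])*[560,420],1).tolist(),round(p["conf"],2)) for p in r.pinpoint(f,l)])
E
```

```text
{'clock': 0.0, 'joints': array([-1.29507396,  0.47780124,  0.02237108,  1.55644312, -0.01151202,
        1.10925548, -0.0830959 ]), 'qvel': array([-0.00028198,  0.00150586, -0.0008029 , -0.00041853,  0.00127056,
       -0.00052442,  0.00098845]), 'tau': array([ 2.06046457e-04, -5.96440351e+01,  1.60880573e+00, -2.81198806e+01,
        1.25790705e-02,  9.22766514e-03, -3.74962440e-06]), 'tcp_pos': array([0.25258235, 0.62535793, 0.23832904]), 'orientation': array([-0.92308065,  1.36811303,  0.92125997]), 'contact_force': array([-0.12677203,  0.3309488 , -0.07831856]), 'moment': array([ 0.04358921,  0.01170148, -0.00603161]), 'grip_width': 0.08511219750681322}
scene 46.23100748126454 268.88571140324734 205.2762532474844 [ 1.19  -0.547  1.203] [[0.55, 0.83, 0.01], [0.66, -0.43, -0.62], [-0.51, 0.35, -0.79]]
heat_sink [([105.3, 242.6], 0.71), ([175.1, 247.3], 0.7), ([335.5, 240.2], 0.42)]
short_sink [([192.4, 272.7], 0.62), ([381.5, 144.2], 0.32)]
pin_sink [([205.8, 293.5], 0.54)]
pad_top [([303.2, 264.6], 0.78)]
grip [([258.5, 223.7], 0.68), ([379.8, 142.2], 0.15)]
latch_tab [([256.6, 21
[... 192 characters left out ...]
]
top 54.363550730799275 283.7062002193916 209.1989576037487 [ 0.297 -0.064  1.115] [[0.01, -1.0, -0.01], [-0.99, -0.01, -0.17], [0.17, 0.01, -0.99]]
heat_sink [([401.2, 295.4], 0.85), ([154.2, 161.6], 0.73), ([385.4, 242.8], 0.67), ([449.2, 296.8], 0.58)]
short_sink [([388.3, 207.7], 0.66)]
pin_sink [([385.3, 181.6], 0.63)]
pad_top [([298.8, 142.3], 0.93), ([116.9, 222.5], 0.42)]
grip [([307.0, 197.9], 0.95)]
latch_tab [([152.6, 159.2], 0.73), ([385.2, 183.4], 0.63), ([307.0, 204.1], 0.49)]
start_button_top [([255.5, 141.3], 0.46), ([116.9, 222.2], 0.39)]
stop_top [([117.7, 193.7], 0.44)]
bottle [([156.6, 163.2], 0.78)]
slide_base [([256.6, 181.2], 0.7)]
camera_axis [([253.4, 143.4], 0.56)]
```

View pics/scene0.png

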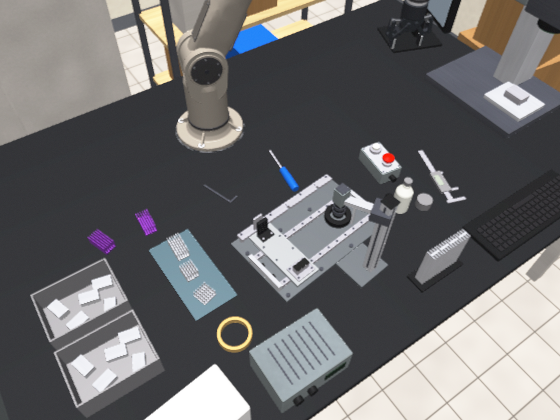

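View pics/top0.png

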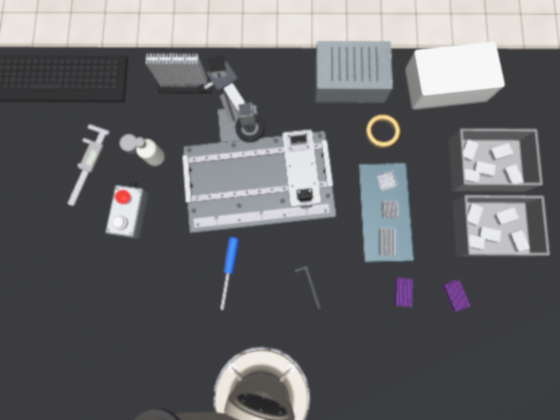

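Top view: the mat carries the long finned sink at (387,242), the short one at (390,209) and the pin sink at (387,181). The purple look-alikes are at (404,292) and (457,295). The carriage is at (302,165), the grip at (305,196) and the box at (125,212). The candidate is (387,242), the longest bare one on the mat. I'll confirm it in a crop.

```bash
python3 - <<'E'
from h import *
f=dict(np.load("top0.npz"));g=dict(np.load("scene0.npz"))
a=cv2.resize(f["pixels"][150:270,350:425],None,fx=5,fy=5,interpolation=cv2.INTER_CUBIC)
b=cv2.resize(f["pixels"][120:240,180:340],None,fx=4,fy=4,interpolation=cv2.INTER_CUBIC)[:, :]
cv2.imwrite("pics/cropA.png",a);cv2.imwrite("pics/cropB.png",b)
C=cloud(f)
def show(n,m):
    P=C[m]; print(n,m.sum(),P.mean(0).round(4),P.min(0).round(3),P.max(0).round(3))
z=C[...,2]
v,u=np.mgrid[0:420,0:560]
for n,(u0,u1,v0,v1),zl,zh in (("long",(375,402,224,262),.02,.05),("short",(375,402,196,222),.02,.05),("pin",(372,402,168,194),.015,.05),("start",(108,132,210,232),.06,.09),("stop",(108,135,185,209),.075,.1),("bottle",(115,165,130,170),.1,.15),("padregion",(285,315,128,155),.06,.09),("grip",(295,318,180,208),.08,.12),("mat",(362,410,165,260),-.01,.01)):
    m=(u>=u0)&(u<=u1)&(v>=v0)&(v<=v1)&(z>zl)&(z<zh); 
    if m.sum(): show(n,m)
    if m.sum()>4:
        rr=cv2.minAreaRect((C[m][:,:2]*1000).astype(np.float32)); print("   rect mm",np.round(rr[0],1),np.round(rr[1],1),round(rr[2],2))
E
```

```text
long 302 [ 0.3993 -0.3268  0.0294] [ 0.365 -0.346  0.02 ] [ 0.435 -0.307  0.041]
   rect mm [ 399.6 -326.2] [37.1 69.9] 87.77
short 195 [ 0.4869 -0.3375  0.0287] [ 0.465 -0.356  0.02 ] [ 0.509 -0.319  0.037]
   rect mm [ 486.9 -337.6] [43.8 37.3] 1.6
pin 112 [ 0.5692 -0.3343  0.0221] [ 0.544 -0.36   0.015] [ 0.593 -0.31   0.03 ]
   rect mm [ 568.9 -334.8] [41.2 41.8] 15.62
start 179 [0.4396 0.374  0.067 ] [0.421 0.356 0.06 ] [0.46  0.394 0.076]
   rect mm [440.4 375.2] [37.9 38.2] 11.6
stop 178 [0.5048 0.3655 0.0836] [0.486 0.348 0.076] [0.523 0.385 0.09 ]
   rect mm [504.6 366.7] [36.8 36.6] 0.42
bottle 128 [0.6337 0.3106 0.1218] [0.622 0.3   0.1  ] [0.647 0.326 0.136]
   rect mm [635.7 313.6] [23.5 26.6] 22.49
padregion 148 [ 0.6654 -0.0891  0.0728] [ 0.655 -0.111  0.06 ] [ 0.678 -0.068  0.078]
   rect mm [667.1 -89.1] [22.8 43.5] 4.35
grip 130 [ 0.4982 -0.1088  0.0992] [ 0.482 -0.125  0.08 ] [ 0.515 -0.091  0.108]
   rect mm [ 497.9 -109.3] [31.6 33.5] 10.28
mat 3845 [ 0.4863 -0.3325  0.0027] [ 0.351 -0.406 -0.005] [ 0.619 -0.264  0.01 ]
   rect mm [ 484.6 -334.6] [136.3 271.8] 88.37
```

```bash
python3 - <<'E'
from h import *
for n in("top","scene"):
    f=r.grab_frame(n); np.savez(n+"1.npz",**f)
    for l in("heat_sink","short_sink","pin_sink","pad_top","grip","latch_tab","start_button_top","stop_top","bottle"):
        print(n,l,[(np.round(np.array(p["bbox"])*[560,420,560,420],1).tolist(),int(p["mask"].sum()),round(p["conf"],2)) for p in r.outline_of(f,l)])
E
```

```text
top heat_sink [([443.6, 282.2, 471.2, 308.5], 470, 0.9), ([394.3, 279.2, 410.9, 308.1], 475, 0.72), ([378.8, 226.2, 395.1, 256.5], 432, 0.68)]
top short_sink [([380.6, 200.6, 400.4, 218.3], 284, 0.74), ([375.5, 170.4, 394.0, 189.3], 282, 0.39)]
top pin_sink [([374.5, 171.1, 392.9, 191.2], 262, 0.69), ([282.8, 133.8, 322.5, 206.0], 2171, 0.26)]
top pad_top [([284.3, 132.3, 320.8, 207.0], 2162, 0.77), ([184.4, 56.1, 338.3, 234.0], 15527, 0.59), ([114.0, 215.6, 121.3, 225.4], 70, 0.45)]
top grip [([280.5, 128.8, 320.6, 208.5], 2230, 0.83)]
top latch_tab [([302.6, 200.9, 313.8, 208.8], 46, 0.61)]
top start_button_top [([115.2, 218.5, 124.2, 225.2], 48, 0.62), ([281.9, 128.4, 323.6, 207.4], 2191, 0.57)]
top stop_top [([115.9, 188.8, 131.0, 204.5], 178, 0.51)]
top bottle [([135.6, 141.0, 164.9, 165.1], 549, 0.68), ([118.4, 188.8, 133.5, 202.3], 175, 0.54)]
scene heat_sink [([91.6, 235.7, 117.0, 253.7], 379, 0.8), ([136.1, 214.0, 159.0, 235.3], 281, 0.68), ([165.0, 236.4, 185.5, 259.5], 316, 0.58)]
scene short_sink [([181.3, 261.6, 195.5, 277.3], 234, 0.6)]
scene pin_sink [([194.2, 284.3, 216.8, 303.9], 261, 0.7)]
scene pad_top [([250.4, 215.8, 317.8, 286.2], 2067, 0.79)]
scene grip [([251.2, 213.9, 318.5, 284.9], 2063, 0.65)]
scene latch_tab []
scene start_button_top [([377.3, 143.0, 379.5, 146.0], 30, 0.4)]
scene stop_top []
scene bottle [([391.4, 179.0, 412.1, 214.9], 457, 0.62)]
```

View pics/cropA.png

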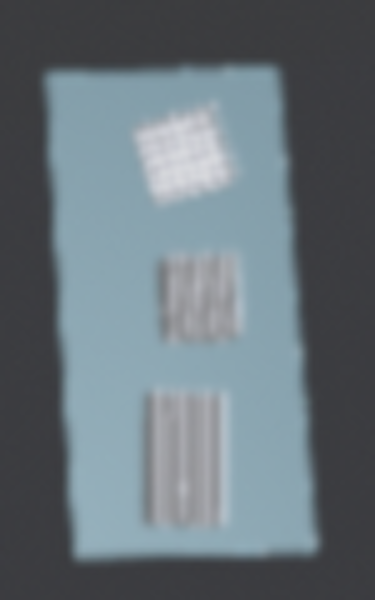

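View pics/cropB.png

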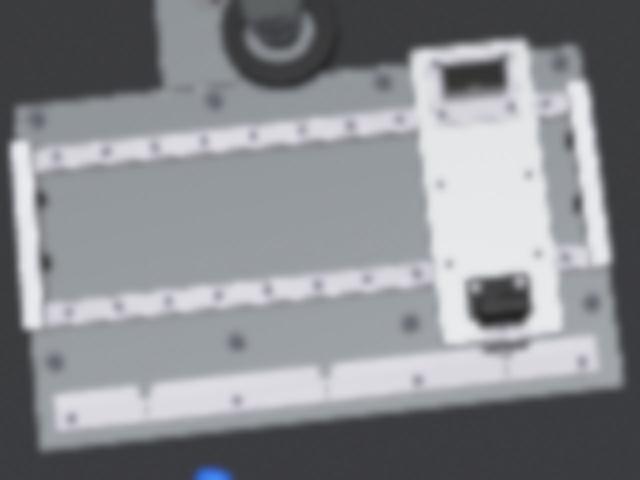

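The crop confirms it: the long sink is the bottom piece (crop 187,460, top image about 387,242). It's bare aluminium and clearly the longest, with the short one above it and the pin sink at the top.

```bash
python3 - <<'E'
from h import *
from scipy.spatial.transform import Rotation as Ro
o=r.get_obs();R=Ro.from_rotvec(o["orientation"]).as_matrix();print("tool z",R[:,2].round(3),"tool x",R[:,0].round(3),"overhang",r.finger_overhang)
v,u=np.mgrid[0:420,0:560]
for n in("top1","scene1"):
    f=dict(np.load(n+".npz"));C=cloud(f);z=C[...,2]
    def reg(x0,x1,y0,y1,z0,z1):
        return (C[...,0]>x0)&(C[...,0]<x1)&(C[...,1]>y0)&(C[...,1]<y1)&(z>z0)&(z<z1)
    for nm,b in dict(base=(.4,.72,-.2,.28,.008,.017),plate=(.44,.72,-.2,.0,.042,.050),foot=(.6,.72,-.15,-.03,.049,.056),pad=(.64,.7,-.13,-.05,.069,.08),post=(.46,.54,-.15,-.07,.095,.11),rails=(.4,.72,-.2,.28,.02,.04),strip=(.4,.54,-.2,.28,.04,.0455),start=(.42,.465,.345,.4,.068,.08),stop=(.48,.53,.34,.4,.08,.095),box=(.4,.56,.3,.43,.045,.055),long=(.34,.45,-.37,-.28,.02,.04),light=(.6,.7,-.02,.08,.165,.19)).items():
        m=reg(*b); P=C[m]
        if len(P)<5: print(n,nm,len(P));continue
        rr=cv2.minAreaRect((P[:,:2]*1000).astype(np.float32))
        print(n,nm,len(P),P.mean(0).round(4),"rect",np.round(rr[0],1),np.round(rr[1],1),round(rr[2],2))
    if n=="top1": P=C[reg(.34,.45,-.37,-.28,.02,.04)]
for n,l in (("top1",[("pad",298.8,142.3,.074),("grip",307,197.9,.078),("tab",307,204.1,.078),("start",116.9,222.4,.073),("stop",117.7,193.7,.086),("cam",253.4,143.4,.074),("sink",385.4,242.8,.003)]),("scene1",[("pad",303.2,264.6,.074),("grip",258.5,223.7,.078),("tab",256.6,217.8,.078),("start",381.7,144.4,.073),("stop",386.3,155.9,.086),("cam",335.6,238.1,.074),("sink",175.1,247.3,.003)])):
    f=dict(np.load(n+".npz"))
    for a,b,c,d in l: print(n,a,ray_at_z(f,b,c,d).round(4))
E
```

```text
tool z [0.374 0.927 0.   ] tool x [-0.  0. -1.] overhang 0.008
top1 base 7204 [0.5685 0.052  0.0124] rect [571.3  20.3] [319.8 399.7] 6.74
top1 plate 1993 [ 0.5611 -0.0941  0.0458] rect [577.6 -85.7] [244.2 174.6] 0.89
top1 foot 254 [ 0.6578 -0.0891  0.052 ] rect [649.5 -90.4] [96.2 76.4] 4.99
top1 pad 128 [ 0.6667 -0.0889  0.0738] rect [666.7 -89.3] [21.5 43.4] 3.23
top1 post 102 [ 0.4994 -0.1086  0.1017] rect [ 497.3 -109.2] [29.8 33.9] 7.9
top1 rails 1760 [0.5777 0.0468 0.0289] rect [545.5  12.4] [255.6 403.3] 12.64
top1 strip 1002 [ 0.4696 -0.0026  0.0434] rect [485.8  21.9] [106.5 384.5] 0.2
top1 start 68 [0.4403 0.3746 0.0734] rect [440.2 375.3] [22.8 21.3] 51.6
top1 stop 160 [0.505  0.366  0.0844] rect [505.8 367.3] [38.9 34.5] 89.6
top1 box 942 [0.4715 0.3668 0.051 ] rect [474.3 371.6] [ 76.6 129.6] 82.71
top1 long 304 [ 0.3997 -0.3263  0.0293] rect [ 399.5 -326.4] [37.3 70.2] 87.3
top1 light 39 [0.6303 0.0268 0.1841] rect [642.2  30.6] [52.  55.8] 34.51
scene1 base 3881 [0.5918 0.0157 0.011 ] rect [566.2  11.1] [324. 399.] 3.81
scene1 plate 1288 [ 0.5873 -0.1011  0.045 ] rec
[... 615 characters left out ...]
0.049 ] rect [478.6 368. ] [ 76.5 132.6] 83.86
scene1 long 165 [ 0.4035 -0.3293  0.0283] rect [ 403.4 -329.5] [36.8 74.2] 86.54
scene1 light 107 [0.6723 0.0162 0.1842] rect [661.5  25.1] [66.6 57.2] 80.97
top1 pad [ 0.6567 -0.0914  0.074 ]
top1 grip [ 0.5055 -0.1127  0.078 ]
top1 tab [ 0.4892 -0.1126  0.078 ]
top1 start [0.4391 0.3775 0.073 ]
top1 stop [0.512  0.3757 0.086 ]
top1 cam [0.6531 0.0292 0.074 ]
top1 sink [ 0.3976 -0.3286  0.003 ]
scene1 pad [ 0.6757 -0.0865  0.074 ]
scene1 grip [ 0.4997 -0.1143  0.078 ]
scene1 tab [ 0.4794 -0.1076  0.078 ]
scene1 start [0.4506 0.3923 0.073 ]
scene1 stop [0.5053 0.3595 0.086 ]
scene1 cam [0.6564 0.0388 0.074 ]
scene1 sink [ 0.3914 -0.3332  0.003 ]
```

```bash
python3 - <<'E'
from h import *
for n in("top0","top1","scene0","scene1"):
    f=dict(np.load(n+".npz"));C=cloud(f);P=C.reshape(-1,3)
    out=[]
    for z0,z1,xa,xb,ya,yb in ((.007,.017,.4,.6,-.13,.18),(.039,.049,.4,.5,-.13,.18)):
        Q=P[(P[:,2]>z0)&(P[:,2]<z1)&(P[:,0]>xa)&(P[:,0]<xb)]
        ys=np.arange(ya,yb,.005);pts=[]
        for y in ys:
            q=Q[abs(Q[:,1]-y)<.0025]
            if len(q)>1: pts.append((q[:,0].min(),y))
        pts=np.array(pts)
        l=cv2.fitLine((pts*1000).astype(np.float32),cv2.DIST_HUBER,0,.01,.01).ravel()
        out.append((len(pts),np.arctan2(-l[0]*np.sign(l[1]),abs(l[1])).round(4)))
    # long sink: fit both side edges
    Q=P[(P[:,2]>.015)&(P[:,2]<.04)&(P[:,0]>.34)&(P[:,0]<.45)&(P[:,1]>-.37)&(P[:,1]<-.28)]
    e=[]
    for fn in(np.min,np.max):
        pts=[(x,fn(Q[abs(Q[:,0]-x)<.003][:,1])) for x in np.arange(.37,.432,.003) if (abs(Q[:,0]-x)<.003).any()]
        l=cv2.fitLine((np.array(pts)*1000).astype(np.float32),cv2.DIST_HUBER,0,.01,.01).ravel(); e.append(round(float(l[1]/l[0]),3))
    print(n,out,"sink yaw",e)
E
```

```text
top0 [(62, np.float32(0.117)), (62, np.float32(0.1196))] sink yaw [-0.034, -0.038]
top1 [(62, np.float32(0.1186)), (62, np.float32(0.1191))] sink yaw [-0.05, -0.047]
scene0 [(48, np.float32(0.121)), (55, np.float32(0.1233))] sink yaw [-0.03, -0.057]
scene1 [(48, np.float32(0.1281)), (56, np.float32(0.1169))] sink yaw [-0.035, -0.062]
```

Request:
play_rows(plan=[[1,0.247,-0.325,0,0.34],[1,0.247,-0.325,0,0.34],[1,0.247,-0.325,0,0.34],[1,0.247,-0.325,0,0.34],[1,0.247,-0.325,0,0.34],[1,0.247,-0.325,0,0.34],[1,0.247,-0.325,0,0.34],[1,0.247,-0.325,0,0.34],[1,0.247,-0.325,0,0.34],[1,0.247,-0.325,0,0.34]])

```text
clock: 3.2
tcp_pos: [0.5012, 0.2986, 0.2395]
orientation: [-1.174, 1.232, 1.173]
contact_force: [0.6, 1.1, 0.3]
grip_width: 0.0852
```

Request:
play_rows(plan=[[1,-0.05,-0.3,0,0],[1,-0.05,-0.3,0,0],[1,-0.05,-0.3,0,0],[1,-0.05,-0.3,0,0],[1,-0.05,-0.3,0,0],[1,-0.05,-0.3,0,0],[1,-0.098,-0.628,0,0],[1,-0.098,-0.628,0,0],[1,-0.098,-0.628,0,0],[1,-0.098,-0.628,0,0]])

```text
clock: 4.2
tcp_pos: [0.4219, -0.1925, 0.2397]
orientation: [-1.18, 1.226, 1.179]
contact_force: [0.5, 0.0, -0.2]
grip_width: 0.0856
```

Request:
play_rows(plan=[[1,-0.046,-0.15,0,0],[1,-0.048,-0.15,-0.02,0],[1,-0.048,-0.15,-0.06,0],[1,-0.048,-0.15,-0.1,0],[1,-0.048,-0.15,-0.14,0],[1,-0.048,-0.15,-0.15,0]])

```text
clock: 4.8
tcp_pos: [0.3718, -0.3398, 0.085]
orientation: [-1.171, 1.231, 1.185]
contact_force: [-0.1, 1.1, 0.5]
grip_width: 0.0853
```

Request:
play_rows(plan=[[1,0.0297,0.012,0,0],[1,0.0297,0.012,0,0],[1,0.0297,0.012,0,0]])

```text
clock: 5.1
tcp_pos: [0.4057, -0.3293, 0.0905]
orientation: [-1.181, 1.226, 1.179]
contact_force: [-0.2, 0.2, -0.5]
grip_width: 0.0852
```

```bash
cat > look.py <<'E'
import sys
from h import *
from scipy.spatial.transform import Rotation as Ro
o=r.get_obs();R=Ro.from_rotvec(o["orientation"]).as_matrix()
print("t",o["clock"],"tcp",o["tcp_pos"].round(4),"jaw ang",np.arctan2(R[1,2],R[0,2]).round(4),"x",R[:,0].round(3),"F",o["contact_force"].round(1),"w",o["grip_width"].round(4),"q7",o["joints"].round(2))
tag=sys.argv[1]
for n in sys.argv[2:]:
    f=r.grab_frame(n);np.savez(f"{n}_{tag}.npz",**f);cv2.imwrite(f"pics/{n}_{tag}.png",f["pixels"])
E
python3 look.py a scene top
python3 - <<'E'
import cv2,numpy as np
a=cv2.imread("pics/scene_a.png")[180:320,90:260];b=cv2.imread("pics/top_a.png")[150:300,300:460]
a=cv2.resize(a,(480,395));b=cv2.resize(b,(320*395//300,395)) 
cv2.imwrite("pics/ab.png",np.hstack([a,b])[:, :800])
E
```

```text
Traceback (most recent call last):
  File "look.py", line 5, in <module>
    print("t",o["clock"],"tcp",o["tcp_pos"].round(4),"jaw ang",np.arctan2(R[1,2],R[0,2]).round(4),"x",R[:,0].round(3),"F",o["contact_force"].round(1),"w",o["grip_width"].round(4),"q7",o["joints"].round(2))
                                                                                                                                                          ^^^^^^^^^^^^^^^^^^^^^
AttributeError: 'float' object has no attribute 'round'
[ WARN:0@0.020] global loadsave.cpp:275 findDecoder imread_('pics/scene_a.png'): can't open/read file: check file path/integrity
Traceback (most recent call last):
TypeError: 'NoneType' object is not subscriptable
```

```bash
sed -i 's/o\["grip_width"\].round(4)/round(float(o["grip_width"]),4)/' look.py
python3 look.py a scene top
python3 - <<'E'
import cv2,numpy as np
a=cv2.imread("pics/scene_a.png")[180:320,90:260];b=cv2.imread("pics/top_a.png")[150:300,300:460]
a=cv2.resize(a,(480,395));b=cv2.resize(b,(320*395//400,395)) 
cv2.imwrite("pics/ab.png",np.hstack([a,b])[:, :800])
E
```

```text
t 5.1 tcp [ 0.4057 -0.3293  0.0905] jaw ang 1.5314 x [ 0.002  0.    -1.   ] F [-0.2  0.2 -0.5] w 0.0852 q7 [ 0.21  0.46  0.44  2.07 -0.31  0.67  2.39]
```

View pics/ab.png

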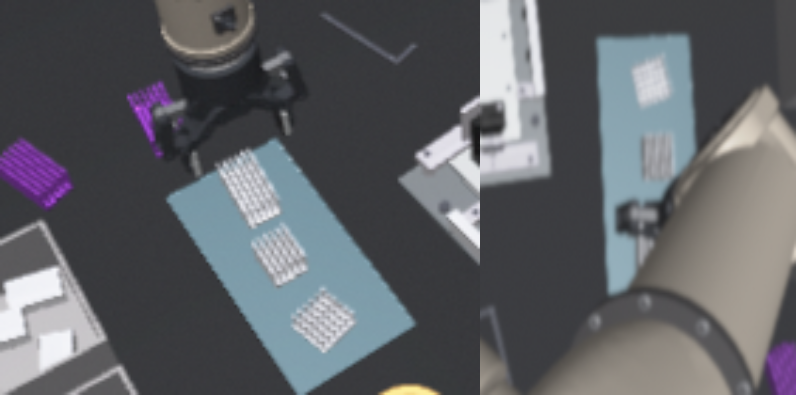

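The view shows the open jaws straddling the long sink, with one finger on each side at scene-crop (195,160) and (290,120). Descending now.

Request:
play_rows(plan=[[1,0,0,-0.02,0],[1,0,0,-0.04,0],[1,0,0,-0.055,0],[1,0,0,-0.055,0],[1,0,0,-0.055,0]])

```text
clock: 5.7
tcp_pos: [0.403, -0.3311, 0.035]
orientation: [-1.177, 1.23, 1.176]
contact_force: [-0.1, -1.0, 0.3]
grip_width: 0.0852
```

Request:
play_rows(plan=[[1,-0.0015,0.0025,-0.008,0],[1,-0.0015,0.0025,-0.016,0],[1,-0.0015,0.0025,-0.018,0],[1,-0.0015,0.0025,-0.018,0]])

```text
clock: 6.1
tcp_pos: [0.4014, -0.3282, 0.016]
orientation: [-1.176, 1.23, 1.178]
contact_force: [0.1, 0.1, -0.1]
grip_width: 0.0851
```

Request:
play_rows(plan=[[-0.1,0,0,0,0],[-0.1,0,0,0,0],[-0.4,0,0,0,0],[-0.4,0,0,0,0],[-1,0,0,0,0],[-1,0,0,0,0],[-1,0,0,0,0],[-1,0,0,0,0]], force=40)

```text
clock: 6.9
tcp_pos: [0.4019, -0.3286, 0.0166]
orientation: [-1.177, 1.229, 1.176]
contact_force: [-1.1, 0.9, 5.7]
grip_width: 0.0355
```

Request:
play_rows(plan=[[-1,0,0,0.005,0],[-1,0,0,0.015,0],[-1,0,0,0.035,0],[-1,0,0,0.06,0],[-1,0,0,0.09,0],[-1,0,0,0.12,0],[-1,0,0,0.15,0],[-1,0,0,0.15,0],[-1,0,0,0.15,0],[-1,0,0,0.15,0]])

```text
clock: 7.9
tcp_pos: [0.4009, -0.3277, 0.1655]
orientation: [-1.176, 1.23, 1.179]
contact_force: [-0.3, -0.6, 0.2]
grip_width: 0.0352
```

```bash
python3 look.py b scene top
python3 - <<'E'
import cv2,numpy as np
a=cv2.imread("pics/scene_b.png")[150:290,90:260];b=cv2.imread("pics/top_b.png")[150:300,300:460]
a=cv2.resize(a,(480,395));b=cv2.resize(b,(320*395//400,395)) 
cv2.imwrite("pics/bb.png",np.hstack([a,b])[:, :800])
E
```

```text
t 7.9 tcp [ 0.4009 -0.3277  0.1655] jaw ang 1.5272 x [-0.001  0.001 -1.   ] F [-0.3 -0.6  0.2] w 0.0352 q7 [ 0.14  0.34  0.52  2.03 -0.22  0.83  2.32]
```

View pics/bb.png

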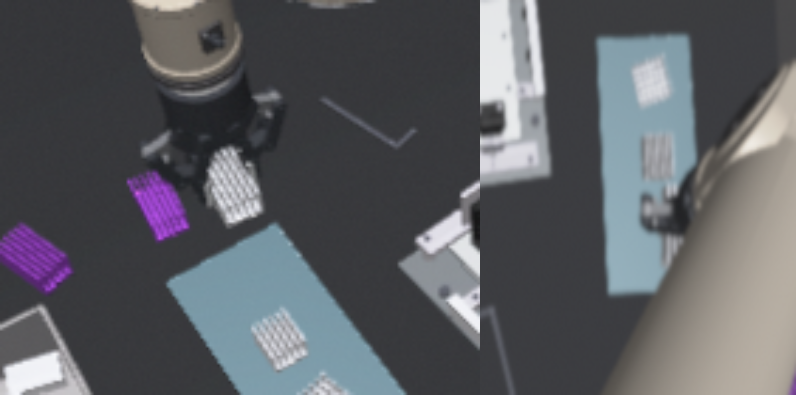

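The sink is held level in the jaws (crop 235,185). The mat still holds the other two. Moving it over the pad.

Request:
play_rows(plan=[[-1,0.015,0.013,0,-0.08],[-1,0.04,0.035,0,-0.21],[-1,0.067,0.059,0,-0.35],[-1,0.093,0.083,0,-0.49],[-1,0.12,0.106,0,-0.63],[-1,0.147,0.13,0,-0.77],[-1,0.173,0.154,0,-0.91],[-1,0.2,0.177,0,-1.05],[-1,0.22,0.195,0,-1.16],[-1,0.227,0.2,0,-1.2]])

```text
clock: 9.0
tcp_pos: [0.6305, -0.1243, 0.1644]
orientation: [-0.257, 1.557, 0.259]
contact_force: [0.2, 0.2, -0.6]
grip_width: 0.0356
```

```bash
python3 look.py c scene
```

```text
t 9.0 tcp [ 0.6305 -0.1243  0.1644] jaw ang 0.3286 x [-0.002  0.001 -1.   ] F [ 0.2  0.2 -0.6] w 0.0356 q7 [-0.41  0.6   0.73  1.74 -0.47  0.98  0.83]
```

View pics/scene_c.png

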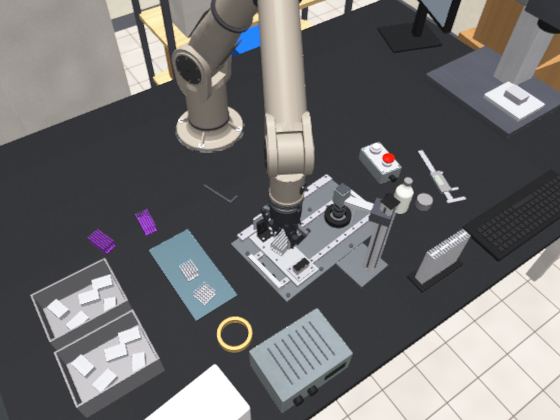

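The sink is at (283,240) above the carriage. The wrist at (288,165) is clear of the camera at (342,195).

Request:
play_rows(plan=[[-1,0.01,0.008,0,-0.06],[-1,0.024,0.02,0,-0.13],[-1,0.034,0.03,0,-0.19],[-1,0.038,0.034,0,-0.21],[-1,0.038,0.034,0,-0.21],[-1,0.038,0.034,0,-0.21]])

```text
clock: 9.65
tcp_pos: [0.6657, -0.0956, 0.1659]
orientation: [-0.092, 1.57, 0.092]
contact_force: [-0.2, 0.1, -0.6]
grip_width: 0.0352
```

```bash
python3 look.py d scene top; python3 - <<'E'
import cv2,numpy as np
a=cv2.imread("pics/scene_d.png")[130:300,230:430]
b=cv2.imread("pics/top_d.png")[80:250,180:380]
cv2.imwrite("pics/dd.png",np.hstack([cv2.resize(x,(400,340)) for x in(a,b)]))
from h import *
f=dict(np.load("scene_d.npz"));C=cloud(f);P=C.reshape(-1,3)
Q=P[(P[:,0]>.6)&(P[:,0]<.74)&(P[:,1]>-.16)&(P[:,1]<-.03)&(P[:,2]>.14)&(P[:,2]<.2)]
print(len(Q))
for z0 in np.arange(.14,.2,.01):
    q=Q[(Q[:,2]>=z0)&(Q[:,2]<z0+.01)]
    if len(q): print(z0.round(2),len(q),q.min(0).round(4),q.max(0).round(4))
E
```

```text
t 9.65 tcp [ 0.6657 -0.0956  0.1659] jaw ang 0.1171 x [-0.001 -0.001 -1.   ] F [-0.2  0.1 -0.6] w 0.0352 q7 [-0.46  0.67  0.78  1.67 -0.53  1.03  0.6 ]
377
0.15 40 [ 0.6553 -0.1319  0.1511] [ 0.6903 -0.097   0.1598]
0.16 56 [ 0.6381 -0.1313  0.161 ] [ 0.6972 -0.084   0.17  ]
0.17 169 [ 0.6373 -0.1317  0.1701] [ 0.6985 -0.0842  0.1799]
0.18 83 [ 0.6404 -0.1309  0.18  ] [ 0.6984 -0.0838  0.1898]
0.19 29 [ 0.6309 -0.1111  0.1904] [ 0.699  -0.0877  0.1997]
```

View pics/dd.png

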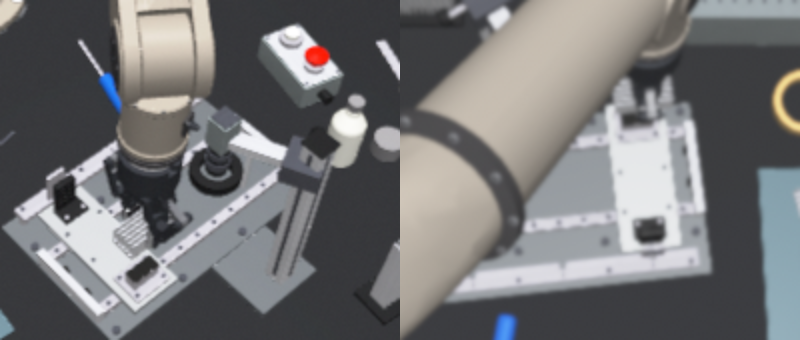

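Scene view: the sink is held above the pad, parallel to the rail, with the pad below it at crop (143,270). Lowering with a small correction.

Request:
play_rows(plan=[[-1,0.0023,0.004,-0.01,0],[-1,0.0023,0.004,-0.03,0],[-1,0.0023,0.004,-0.05,0],[-1,0.0023,0.004,-0.065,0],[-1,0.0023,0.004,-0.07,0],[-1,0.0023,0.004,-0.07,0],[-1,0.0023,0.004,-0.07,0]])

```text
clock: 10.45
tcp_pos: [0.6694, -0.0907, 0.097]
orientation: [-0.092, 1.568, 0.091]
contact_force: [-0.2, -0.3, 0.1]
grip_width: 0.0351
```

```bash
python3 look.py e scene; python3 - <<'E'
import cv2,numpy as np
a=cv2.imread("pics/scene_e.png")[200:300,240:340]
cv2.imwrite("pics/ee.png",cv2.resize(a,(600,600),interpolation=cv2.INTER_CUBIC))
from h import *
f=dict(np.load("scene_e.npz"));C=cloud(f);P=C.reshape(-1,3)
Q=P[(P[:,0]>.6)&(P[:,0]<.74)&(P[:,1]>-.16)&(P[:,1]<-.03)]
for z0 in np.arange(.06,.12,.006):
    q=Q[(Q[:,2]>=z0)&(Q[:,2]<z0+.006)]
    if len(q): print(z0.round(3),len(q),q.min(0).round(4),q.max(0).round(4))
E
```

```text
t 10.45 tcp [ 0.6694 -0.0907  0.097 ] jaw ang 0.1168 x [ 0.001 -0.    -1.   ] F [-0.2 -0.3  0.1] w 0.0351 q7 [-0.43  0.74  0.72  1.7  -0.59  0.93  0.64]
0.078 6 [ 0.6578 -0.1238  0.0813] [ 0.6913 -0.1003  0.0839]
0.084 24 [ 0.6575 -0.125   0.0843] [ 0.6951 -0.0928  0.0899]
0.09 25 [ 0.6423 -0.1256  0.0903] [ 0.6986 -0.0925  0.0959]
0.096 49 [ 0.6418 -0.1256  0.0963] [ 0.701  -0.0833  0.102 ]
0.102 79 [ 0.642  -0.1241  0.102 ] [ 0.7026 -0.055   0.108 ]
0.108 104 [ 0.6414 -0.1257  0.108 ] [ 0.7039 -0.0797  0.114 ]
0.114 21 [ 0.6484 -0.1185  0.1141] [ 0.7026 -0.0819  0.1194]
```

View pics/ee.png

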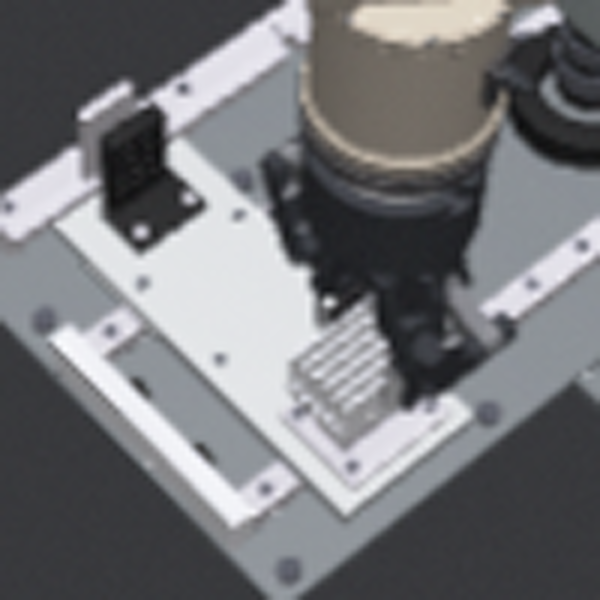

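Request:
play_rows(plan=[[-1,-0.0005,-0.003,0,0],[-1,-0.0005,-0.003,-0.003,0],[-1,-0.0005,-0.003,-0.006,0],[-1,-0.0005,-0.003,-0.0075,0],[-1,-0.0005,-0.003,-0.0085,0],[-1,-0.0005,-0.003,-0.0085,0]])

```text
clock: 11.1
tcp_pos: [0.6684, -0.0934, 0.0878]
orientation: [-0.092, 1.569, 0.092]
contact_force: [-1.0, 0.7, -0.3]
grip_width: 0.0352
```

Request:
play_rows(plan=[[-1,0,0,-0.0005,0],[-1,0,0,-0.001,0],[-1,0,0,-0.001,0]])

```text
clock: 11.4
tcp_pos: [0.6685, -0.0935, 0.0877]
orientation: [-0.092, 1.568, 0.092]
contact_force: [-3.2, 1.0, 5.9]
grip_width: 0.0356
```

Request:
play_rows(plan=[[-0.1,0,0,0,0],[0,0,0,0,0],[0.2,0,0,0,0],[0.5,0,0,0,0],[0.8,0,0,0,0],[0.8,0,0,0,0]], force=20)

```text
clock: 12.0
tcp_pos: [0.6684, -0.0934, 0.0867]
orientation: [-0.092, 1.569, 0.092]
contact_force: [-0.4, 0.8, 0.7]
grip_width: 0.0769
```

Request:
play_rows(plan=[[0.8,0,0,0.01,0],[0.8,0,0,0.03,0],[0.8,0,0,0.06,0],[0.8,0,0,0.09,0],[0.8,0,0,0.1,0],[0.8,-0.03,0,0.1,0],[0.8,-0.07,-0.01,0.1,0],[0.8,-0.12,-0.01,0.1,0],[0.8,-0.16,-0.02,0.1,0],[0.8,-0.16,-0.02,0.1,0]])

```text
clock: 13.0
tcp_pos: [0.5021, -0.1148, 0.186]
orientation: [-0.085, 1.573, 0.091]
contact_force: [0.3, 0.1, 0.0]
grip_width: 0.0768
```

```bash
python3 look.py f scene top; cat > chk.py <<'E'
import sys
from h import *
tag,y0=sys.argv[1],float(sys.argv[2])   # approx pad y
for n in("scene","top"):
    f=dict(np.load(f"{n}_{tag}.npz"));C=cloud(f);P=C.reshape(-1,3)
    x0=.668-(y0+.09)*.118
    for lo,hi in((.085,.112),(.096,.112)):
        Q=P[(abs(P[:,0]-x0)<.05)&(abs(P[:,1]-y0)<.06)&(P[:,2]>lo)&(P[:,2]<hi)]
        if len(Q)>5:
            rr=cv2.minAreaRect((Q[:,:2]*1000).astype(np.float32));print(n,len(Q),"ctr",np.round(rr[0],1),np.round(rr[1],1),round(rr[2],1),"z95",np.percentile(Q[:,2],97).round(4))
E
python3 chk.py f -.09;python3 - <<'E'
import cv2,numpy as np
a=cv2.imread("pics/scene_f.png")[190:300,230:340];b=cv2.imread("pics/top_f.png")[110:220,240:350]
cv2.imwrite("pics/ff.png",np.hstack([cv2.resize(x,(400,400),interpolation=cv2.INTER_CUBIC) for x in(a,b)]))
E
```

```text
t 13.0 tcp [ 0.5021 -0.1148  0.186 ] jaw ang 0.1119 x [-0.005  0.003 -1.   ] F [0.3 0.1 0. ] w 0.0768 q7 [-0.61  0.39  0.9   2.03 -0.39  0.91  0.61]
scene 392 ctr [670.2 -92.7] [38.5 73.7] 7.3 z95 0.105
scene 237 ctr [669.9 -92.8] [38.5 73.5] 8.1 z95 0.1054
```

View pics/ff.png

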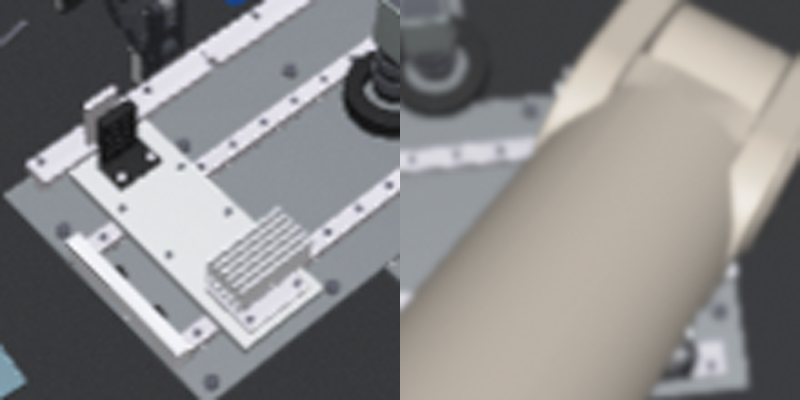

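The sink stands on the pad: scene centre (670.1,-92.7) mm against the pad's (670.0,-91.7), yaw about 7.3° against 6.8° for the rail, top at 105 mm. Next, the grip.

Request:
play_rows(plan=[[0.8,0.0017,0.0035,-0.02,0.006],[0.8,0.0017,0.0035,-0.05,0.006],[0.8,0.0017,0.0035,-0.08,0.006],[0.8,0.0017,0.0035,-0.1,0.006],[0.8,0.0017,0.0035,-0.115,0.006],[0.8,0.0017,0.0035,-0.115,0.006],[0.8,0.0017,0.0035,-0.115,0.006]])

```text
clock: 13.8
tcp_pos: [0.511, -0.1101, 0.0721]
orientation: [-0.097, 1.568, 0.096]
contact_force: [-0.6, -0.5, 0.5]
grip_width: 0.077
```

```bash
python3 look.py g scene;python3 - <<'E'
import cv2,numpy as np
a=cv2.imread("pics/scene_g.png")[170:260,215:325]
cv2.imwrite("pics/gg.png",cv2.resize(a,(715,585),interpolation=cv2.INTER_CUBIC))
E
```

```text
t 13.8 tcp [ 0.511  -0.1101  0.0721] jaw ang 0.1231 x [ 0.001 -0.    -1.   ] F [-0.6 -0.5  0.5] w 0.077 q7 [-0.46  0.57  0.72  2.09 -0.59  0.69  0.77]
```

View pics/gg.png

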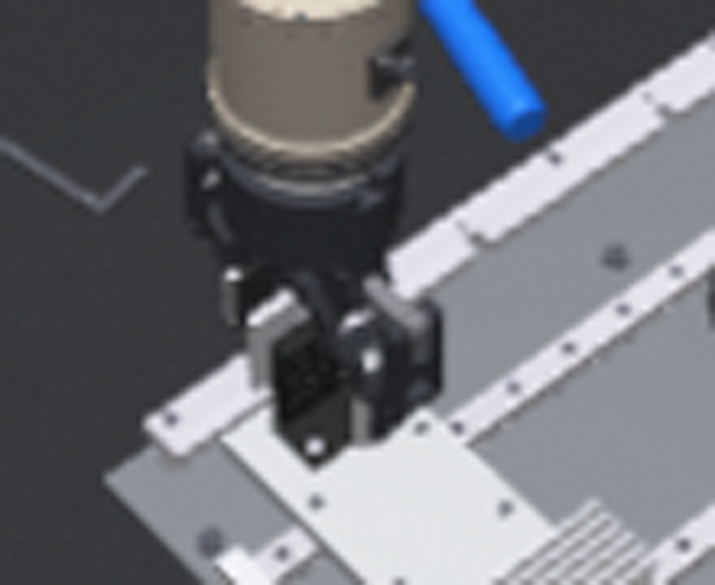

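The jaws straddle the post and tab, and the far finger is clear of the post. The tool sits 7 mm too far, so I'll shift it back and squeeze.

Request:
play_rows(plan=[[0.8,-0.007,-0.0008,0,-0.005],[0.8,-0.007,-0.0008,0,-0.005],[0.8,-0.007,-0.0008,0,-0.005]])

```text
clock: 14.15
tcp_pos: [0.5032, -0.1106, 0.0724]
orientation: [-0.092, 1.568, 0.093]
contact_force: [0.3, 0.8, -0.8]
grip_width: 0.0768
```

Request:
play_rows(plan=[[0.2,0,0,0,0],[0,0,0,0,0],[-0.2,0,0,0,0],[-0.3,0,0,0,0],[-0.4,0,0,0,0],[-0.5,0,0,0,0],[-0.5,0,0,0,0],[-0.5,0,0,0,0]], force=25)

```text
clock: 14.95
tcp_pos: [0.5027, -0.1108, 0.0717]
orientation: [-0.092, 1.57, 0.093]
contact_force: [-3.9, -0.3, 1.9]
grip_width: 0.0214
```

Request:
play_rows(plan=[[-0.7,0,0,0,0],[-1,0,0,0,0],[-1,0,0,0,0],[-1,0,0,0,0]], force=25)

```text
clock: 15.35
tcp_pos: [0.5036, -0.1107, 0.0719]
orientation: [-0.093, 1.568, 0.093]
contact_force: [0.4, -1.1, 0.6]
grip_width: 0.0195
```

Request:
play_rows(plan=[[-1,-0.0002,0.002,0,0],[-1,-0.0006,0.005,0,0],[-1,-0.0012,0.01,0,0],[-1,-0.0021,0.018,0,0],[-1,-0.0032,0.027,0,0],[-1,-0.0043,0.036,0,0],[-1,-0.0053,0.045,0,0],[-1,-0.0062,0.052,0,0],[-1,-0.0068,0.057,0,0],[-1,-0.0071,0.06,0,0]])

```text
clock: 16.35
tcp_pos: [0.4962, -0.05, 0.0719]
orientation: [-0.093, 1.568, 0.093]
contact_force: [4.3, -1.1, -0.5]
grip_width: 0.0192
```

```bash
python3 look.py h scene; python3 chk.py h -.03 2>/dev/null;python3 - <<'E'
import cv2,numpy as np
a=cv2.imread("pics/scene_h.png")[150:290,230:400]
cv2.imwrite("pics/hh.png",cv2.resize(a,(680,560),interpolation=cv2.INTER_CUBIC))
E
```

```text
t 16.35 tcp [ 0.4962 -0.05    0.0719] jaw ang 0.1186 x [ 0.  0. -1.] F [ 4.3 -1.1 -0.5] w 0.0192 q7 [-0.59  0.54  0.73  2.14 -0.59  0.67  0.66]
scene 371 ctr [662.3 -31.3] [38.2 73.6] 7.2 z95 0.1044
scene 223 ctr [662.1 -31.3] [37.7 73.6] 7.2 z95 0.1049
```

View pics/hh.png

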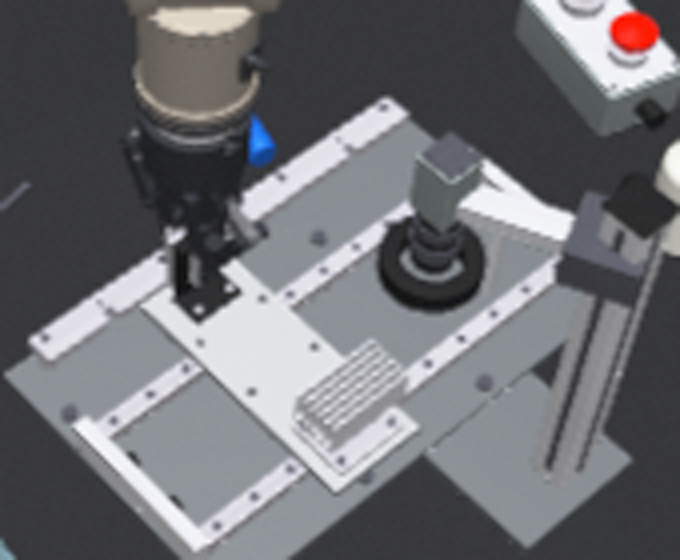

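The carriage slides and the sink stays on the pad (crop 355,385). Continuing to the camera stop.

Request:
play_rows(plan=[[-1,-0.0002,0.002,0,0],[-1,-0.0006,0.005,0,0],[-1,-0.0012,0.011,0,0],[-1,-0.002,0.019,0,0],[-1,-0.003,0.028,0,0],[-1,-0.004,0.037,0,0],[-1,-0.005,0.046,0,0],[-1,-0.0059,0.053,0,0],[-1,-0.0064,0.0575,0,0],[-1,-0.0065,0.0582,0,0]])

```text
clock: 17.4
tcp_pos: [0.4892, 0.0088, 0.0719]
orientation: [-0.093, 1.569, 0.094]
contact_force: [2.4, -1.2, 4.2]
grip_width: 0.0193
```

```bash
python3 look.py i scene; python3 chk.py i .03
```

```text
t 17.4 tcp [0.4892 0.0088 0.0719] jaw ang 0.1191 x [-0.001  0.001 -1.   ] F [ 2.4 -1.2  4.2] w 0.0193 q7 [-0.72  0.53  0.74  2.16 -0.59  0.66  0.55]
scene 336 ctr [655.4  27.6] [39.3 73.9] 7.2 z95 0.1056
scene 196 ctr [655.7  26.3] [37.9 71.2] 7.0 z95 0.1061Traceback (most recent call last):
  File "chk.py", line 5, in <module>
    f=dict(np.load(f"{n}_{tag}.npz"));C=cloud(f);P=C.reshape(-1,3)
           ~~~~~~~^^^^^^^^^^^^^^^^^^
    fid = stack.enter_context(open(os.fspath(file), "rb"))
                              ~~~~^^^^^^^^^^^^^^^^^^^^^^^
FileNotFoundError: [Errno 2] No such file or directory: 'top_i.npz'
```

Travel is 120.4 mm. Letting go, lifting and checking the lock.

Request:
play_rows(plan=[[-0.4,0,0,0,0],[-0.2,0,0,0,0],[0,0,0,0,0],[0.3,0,0,0,0],[0.8,0,0,0,0],[0.8,0,0,0,0],[0.8,0,0,0,0]])

```text
clock: 18.15
tcp_pos: [0.4896, 0.0075, 0.0718]
orientation: [-0.093, 1.569, 0.093]
contact_force: [-1.1, -0.4, -0.2]
grip_width: 0.0767
```

Request:
play_rows(plan=[[0.8,0,0,0.02,0],[0.8,0,0,0.05,0],[0.8,0,0,0.08,0],[0.8,0,0,0.1,0],[0.8,-0.01,0.04,0.1,0],[0.8,-0.02,0.09,0.1,0],[0.8,-0.03,0.13,0.1,0],[0.8,-0.03,0.13,0.1,0]])

```text
clock: 18.95
tcp_pos: [0.4581, 0.1439, 0.1715]
orientation: [-0.099, 1.569, 0.102]
contact_force: [0.1, 0.5, -0.5]
grip_width: 0.0766
```

```bash
python3 look.py j scene top; python3 chk.py j .03; python3 - <<'E'
import cv2,numpy as np
a=cv2.imread("pics/scene_j.png")[150:290,230:400];b=cv2.imread("pics/top_j.png")[110:250,170:340]
cv2.imwrite("pics/jj.png",np.hstack([cv2.resize(x,(400,330),interpolation=cv2.INTER_CUBIC) for x in(a,b)]))
from h import *
for n in("scene","top"):
    P=cloud(dict(np.load(n+"_j.npz"))).reshape(-1,3);Q=P[(P[:,0]>.46)&(P[:,0]<.53)&(abs(P[:,1]-.01)<.035)&(P[:,2]>.092)&(P[:,2]<.108)]
    if len(Q)>5:
        rr=cv2.minAreaRect((Q[:,:2]*1000).astype(np.float32));print(n,len(Q),np.round(rr[0],1),np.round(rr[1],1),rr[2])
E
```

```text
t 18.95 tcp [0.4581 0.1439 0.1715] jaw ang 0.1279 x [-0.001  0.002 -1.   ] F [ 0.1  0.5 -0.5] w 0.0766 q7 [-1.2   0.35  0.94  2.12 -0.38  0.85  0.1 ]
scene 332 ctr [655.   27.5] [40.3 74.3] 6.1 z95 0.1053
scene 201 ctr [654.9  27.7] [40.1 73.9] 5.6 z95 0.1058
top 254 ctr [653.2  29. ] [37.8 69.6] 6.7 z95 0.1066
top 168 ctr [653.2  29. ] [37.7 69.5] 6.8 z95 0.1068
scene 77 [487.6   6.5] [30.3 31.9] 7.059917449951172
top 110 [483.9  10.2] [30.7 33.5] 4.794887542724609
```

View pics/jj.png

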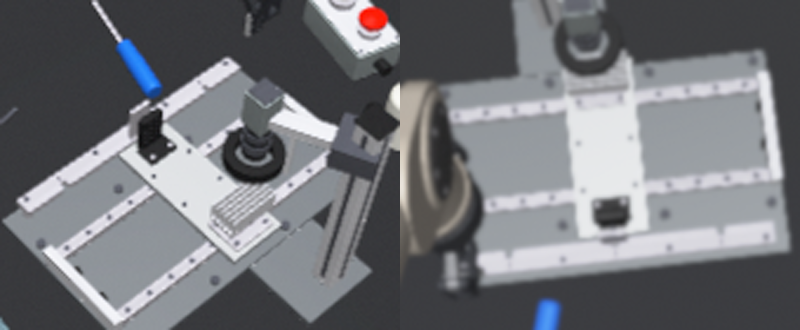

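The pair measures about 30 mm thick, so the tab is sprung out. It moved 120.2 mm and the sink is under the ring light at crop (240,205), so it's locked at the camera stop. Next, the start button.

Request:
play_rows(plan=[[-1,-0.001,0.01,0,0.14],[-1,-0.003,0.04,0,0.28],[-1,-0.006,0.08,0,0.42],[-1,-0.009,0.12,0,0.56],[-1,-0.012,0.16,0,0.7],[-1,-0.014,0.2,0,0.84],[-1,-0.016,0.225,0,0.98],[-1,-0.016,0.2296,0,1.12],[-1,-0.016,0.2296,0,1.26],[-1,-0.016,0.2296,-0.02,1.4]], force=25)

```text
clock: 20.05
tcp_pos: [0.4465, 0.3665, 0.1536]
orientation: [-1.172, 1.228, 1.171]
contact_force: [0.1, -0.1, 0.1]
grip_width: -0.0002
```

Request:
play_rows(plan=[[-1,0,0,-0.02,0],[-1,0,0,-0.04,0],[-1,0,0,-0.05,0],[-1,0,0,-0.05,0],[-1,0,0,-0.05,0]])

```text
clock: 20.55
tcp_pos: [0.4444, 0.3665, 0.1023]
orientation: [-1.169, 1.234, 1.169]
contact_force: [-0.2, -0.8, 0.2]
grip_width: -0.0003
```

```bash
python3 look.py k scene top;  python3 - <<'E'
import cv2,numpy as np
a=cv2.imread("pics/scene_k.png")[110:200,340:450];b=cv2.imread("pics/top_k.png")[170:260,70:180]
cv2.imwrite("pics/kk.png",np.hstack([cv2.resize(x,(400,330),interpolation=cv2.INTER_CUBIC) for x in(a,b)]))
E
```

```text
t 20.55 tcp [0.4444 0.3665 0.1023] jaw ang 1.5166 x [ 0.001 -0.    -1.   ] F [-0.2 -0.8  0.2] w -0.0003 q7 [-1.14  0.52  0.45  1.94 -0.32  0.76  1.01]
```

View pics/kk.png

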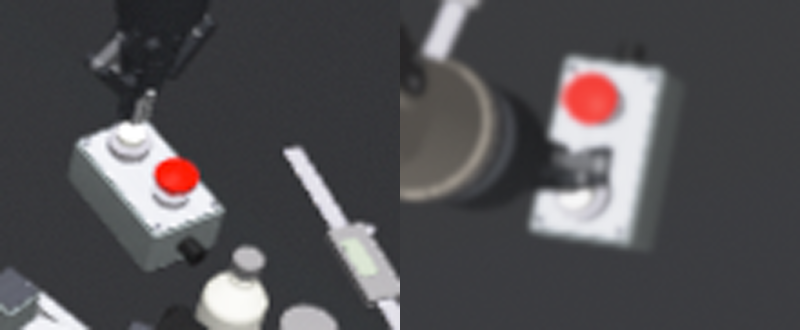

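The fingertip hangs just above the white start button (crop left 135,130), clear of the stop button. Correcting 7 mm in y and pressing.

Request:
play_rows(plan=[[-1,-0.0022,0.007,0,0],[-1,-0.0022,0.007,0,0],[-1,-0.0022,0.007,-0.01,0],[-1,-0.0022,0.007,-0.017,0],[-1,-0.0022,0.007,-0.02,0],[-1,-0.0022,0.007,-0.02,0]])

```text
clock: 21.25
tcp_pos: [0.4408, 0.3736, 0.081]
orientation: [-1.17, 1.236, 1.17]
contact_force: [-0.5, -0.6, 1.4]
grip_width: 0.0003
```

Request:
play_rows(plan=[[-1,0,0,-0.002,0],[-1,0,0,-0.004,0],[-1,0,0,-0.006,0],[-1,0,0,-0.006,0],[-1,0,0,-0.006,0]])

```text
clock: 21.75
tcp_pos: [0.4414, 0.3739, 0.076]
orientation: [-1.17, 1.234, 1.17]
contact_force: [-2.1, -1.0, 5.2]
grip_width: 0.0002
```

Request:
play_rows(plan=[[-1,0,0,-0.001,0],[-1,0,0,-0.002,0],[-1,0,0,-0.002,0],[-1,0,0,-0.002,0]])

```text
clock: 22.15
tcp_pos: [0.4414, 0.374, 0.075]
orientation: [-1.169, 1.234, 1.171]
contact_force: [-4.4, -4.1, 15.7]
grip_width: 0.0
```

The button has bottomed (15.7 N). Going back to the grip.

Request:
play_rows(plan=[[-1,0,0,0.02,0],[-1,0,0,0.06,0],[-1,0,0,0.1,0],[-1,0.005,-0.03,0.1,-0.14],[0.8,0.01,-0.07,0.1,-0.28],[0.8,0.015,-0.11,0.1,-0.42],[0.8,0.02,-0.15,0.1,-0.56],[0.8,0.026,-0.19,0.1,-0.7],[0.8,0.032,-0.23,0.1,-0.84],[0.8,0.036,-0.26,0.1,-0.98]])

```text
clock: 23.15
tcp_pos: [0.4778, 0.1117, 0.174]
orientation: [-0.416, 1.529, 0.415]
contact_force: [1.2, 0.4, 0.3]
grip_width: 0.0768
```

Request:
play_rows(plan=[[0.8,0.004,-0.03,0,-0.14],[0.8,0.008,-0.06,0,-0.28],[0.8,0.012,-0.09,0,-0.42],[0.8,0.012,-0.1,0,-0.42],[0.8,0.012,-0.1,0,-0.42],[0.8,0.012,-0.1,0,-0.42]])

```text
clock: 23.75
tcp_pos: [0.4894, 0.0153, 0.1736]
orientation: [-0.095, 1.569, 0.095]
contact_force: [-0.2, -0.1, -0.2]
grip_width: 0.0769
```

```bash
python3 look.py l scene; python3 chk.py l .03 2>/dev/null
```

```text
t 23.75 tcp [0.4894 0.0153 0.1736] jaw ang 0.1209 x [-0.     0.001 -1.   ] F [-0.2 -0.1 -0.2] w 0.0769 q7 [-0.92  0.37  0.94  2.1  -0.4   0.86  0.38]
scene 332 ctr [655.9  26.5] [39.1 74.8] 6.9 z95 0.1049
scene 188 ctr [655.7  26.1] [38.  74.2] 7.5 z95 0.1056
```

Request:
play_rows(plan=[[0.8,0.0002,-0.007,-0.02,-0.002],[0.8,0.0002,-0.007,-0.05,-0.002],[0.8,0.0002,-0.007,-0.08,-0.002],[0.8,0.0002,-0.007,-0.095,-0.002],[0.8,0.0002,-0.007,-0.1015,-0.002],[0.8,0.0002,-0.007,-0.1015,-0.002],[0.8,0.0002,-0.007,-0.1015,-0.002]])

```text
clock: 24.5
tcp_pos: [0.4901, 0.0077, 0.0729]
orientation: [-0.092, 1.568, 0.092]
contact_force: [-0.1, 0.1, 0.3]
grip_width: 0.0773
```

Request:
play_rows(plan=[[0.2,0,0,0,0],[0,0,0,0,0],[-0.2,0,0,0,0],[-0.4,0,0,0,0],[-0.5,0,0,0,0],[-0.7,0,0,0,0],[-1,0,0,0,0],[-1,0,0,0,0],[-1,0,0,0,0]], force=25)

```text
clock: 25.4
tcp_pos: [0.4894, 0.0072, 0.0725]
orientation: [-0.091, 1.569, 0.092]
contact_force: [-2.6, 0.1, 6.1]
grip_width: 0.0192
```

Request:
play_rows(plan=[[-1,-0.0002,0.002,0,0],[-1,-0.0006,0.005,0,0],[-1,-0.0012,0.01,0,0],[-1,-0.0021,0.018,0,0],[-1,-0.0032,0.027,0,0],[-1,-0.0043,0.036,0,0],[-1,-0.0053,0.045,0,0],[-1,-0.0062,0.052,0,0],[-1,-0.0068,0.057,0,0],[-1,-0.0071,0.06,0,0]])

```text
clock: 26.4
tcp_pos: [0.4821, 0.0678, 0.0725]
orientation: [-0.091, 1.569, 0.092]
contact_force: [-2.9, -2.0, 7.7]
grip_width: 0.0197
```

```bash
python3 look.py m scene; python3 chk.py m .09 2>/dev/null
```

```text
t 26.4 tcp [0.4821 0.0678 0.0725] jaw ang 0.1166 x [-0.  0. -1.] F [-2.9 -2.   7.7] w 0.0197 q7 [-0.86  0.53  0.76  2.17 -0.61  0.66  0.44]
scene 196 ctr [650.5  87.7] [37.2 73.5] 6.5 z95 0.1052
scene 105 ctr [655.5  87.7] [34.8 70.3] 18.7 z95 0.1059
```

Request:
play_rows(plan=[[-1,-0.0002,0.002,0,0],[-1,-0.0006,0.005,0,0],[-1,-0.0012,0.011,0,0],[-1,-0.0021,0.019,0,0],[-1,-0.0032,0.028,0,0],[-1,-0.0043,0.037,0,0],[-1,-0.0053,0.046,0,0],[-1,-0.0062,0.053,0,0],[-1,-0.0068,0.058,0,0],[-1,-0.0069,0.0588,0,0]])

```text
clock: 27.45
tcp_pos: [0.475, 0.1271, 0.0725]
orientation: [-0.091, 1.57, 0.093]
contact_force: [-3.2, -1.6, 8.7]
grip_width: 0.0194
```

Request:
play_rows(plan=[[-1,0,0,0,0],[-1,0,0,0,0]])

```text
clock: 27.65
tcp_pos: [0.4751, 0.1271, 0.0725]
orientation: [-0.091, 1.57, 0.093]
contact_force: [-4.2, 0.1, 9.2]
grip_width: 0.0195
```

Request:
play_rows(plan=[[-0.4,0,0,0,0],[-0.2,0,0,0,0],[0,0,0,0,0],[0.3,0,0,0,0],[0.8,0,0,0,0],[0.8,0,0,0,0],[0.8,0,0,0,0]])

```text
clock: 28.35
tcp_pos: [0.4759, 0.1259, 0.0724]
orientation: [-0.091, 1.568, 0.091]
contact_force: [0.3, 0.4, -0.6]
grip_width: 0.0767
```

Request:
play_rows(plan=[[0.8,0,0,0.02,0],[0.8,0,0,0.05,0],[0.8,0,0,0.09,0],[0.8,0,0,0.12,0],[0.8,0,-0.04,0.12,0],[0.8,0,-0.09,0.12,0],[0.8,0,-0.14,0.12,0],[0.8,0,-0.18,0.12,0],[0.8,0,-0.22,0.12,0],[0.8,0,-0.22,0.12,0]])

```text
clock: 29.35
tcp_pos: [0.4748, -0.1003, 0.1931]
orientation: [-0.085, 1.567, 0.082]
contact_force: [0.5, 0.6, -0.0]
grip_width: 0.0769
```

```bash
python3 look.py n scene top; python3 chk.py n .148; python3 - <<'E'
import cv2,numpy as np
a=cv2.imread("pics/scene_n.png")[130:270,250:420];b=cv2.imread("pics/top_n.png")[110:250,160:330]
cv2.imwrite("pics/nn.png",np.hstack([cv2.resize(x,(400,330),interpolation=cv2.INTER_CUBIC) for x in(a,b)]))
from h import *
for n in("scene","top"):
    P=cloud(dict(np.load(n+"_n.npz"))).reshape(-1,3);Q=P[(P[:,0]>.44)&(P[:,0]<.52)&(abs(P[:,1]-.13)<.035)&(P[:,2]>.092)&(P[:,2]<.108)]
    if len(Q)>5:
        rr=cv2.minAreaRect((Q[:,:2]*1000).astype(np.float32));print(n,len(Q),np.round(rr[0],1),np.round(rr[1],1),rr[2])
    Q=P[(P[:,0]>.42)&(P[:,0]<.465)&(abs(P[:,1]-.373)<.03)&(P[:,2]>.062)&(P[:,2]<.08)]
    print("button",len(Q),np.percentile(Q[:,2],80) if len(Q) else 0)
E
```

```text
t 29.35 tcp [ 0.4748 -0.1003  0.1931] jaw ang 0.1063 x [ 0.002 -0.002 -1.   ] F [ 0.5  0.6 -0. ] w 0.0769 q7 [-0.74  0.34  1.01  2.09 -0.37  0.89  0.58]
scene 155 ctr [642.8 135.4] [36.8 49.2] 6.9 z95 0.1053
scene 75 ctr [643.7 131.6] [37.  41.1] 9.8 z95 0.1071
top 432 ctr [639.1 148.7] [38.7 70.3] 6.2 z95 0.1068
top 308 ctr [639.1 148.7] [38.7 70.3] 6.2 z95 0.1071
scene 76 [473.1 125.7] [30.8 38.1] 14.354964256286621
button 47 0.0699768310969368
top 107 [468.6 130.1] [31.8 31.5] 88.19707489013672
button 161 0.07365272582520159
```

View pics/nn.png

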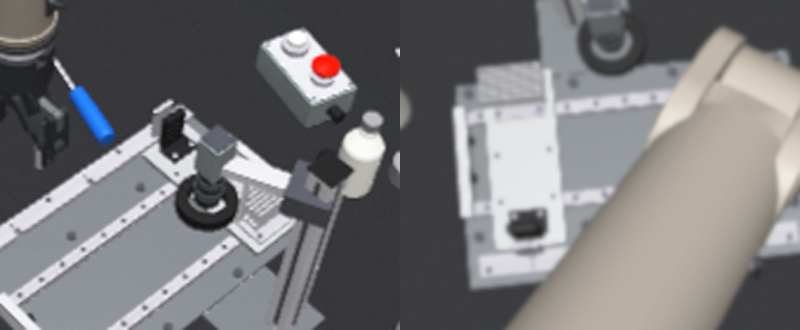

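The pair is about 31 mm thick (tab out), total travel is about 240 mm, and the sink is within about 1 mm of the expected pad centre. The button is up again at 73.7 mm and the arm is clear. I'll let it settle briefly and hand in.

Request:
play_rows(plan=[[0.8,0,0,0,0],[0.8,0,0,0,0],[0.8,0,0,0,0]])

```text
clock: 29.75
tcp_pos: [0.4757, -0.0928, 0.1922]
orientation: [-0.093, 1.569, 0.093]
contact_force: [0.2, -0.7, 1.0]
grip_width: 0.0768
```

```bash
python3 - <<'E'
from h import *
f=r.grab_frame("scene");C=cloud(f).reshape(-1,3)
for n,(x,y) in dict(short=(.487,-.3375),pin=(.569,-.334),bottle=(.634,.312)).items():
    Q=C[(abs(C[:,0]-x)<.045)&(abs(C[:,1]-y)<.04)&(C[:,2]>(.1 if n=="bottle" else .015))&(C[:,2]<.15)];print(n,Q.mean(0).round(3))
print(r.get_obs()["qvel"].round(4)); print(r.hand_in())
E
```

```text
short [ 0.492 -0.341  0.026]
pin [ 0.572 -0.337  0.02 ]
bottle [0.64  0.307 0.119]
[0.0066 0.0002 0.0016 0.0004 0.0015 0.0002 0.0005]
the job is handed in; nothing more can be done
None
```

I ran the long heat sink through the whole camera check and handed the job in at about 30 s; no verdict was reported.

**Loading:** I set the sink fins up on the pad at the load stop, within about 1 mm of centre and about 0.5° of square.

**Camera stop:** I squeezed the latch and slid the carriage 120 mm. The latch tab had sprung out again (pair about 30 mm thick), so I took it as locked. I then pressed the start button to its bottom, at 15.7 N.

**Last stop:** I squeezed again and slid it on to 240 mm.

**Last checks:**
- **Carriage:** the tab is out (pair about 31 mm thick), so it should be locked at the last stop.
- **Sink:** it was within about 1 mm of the expected pad centre in the top view. The camera stand partly hid it in the scene view, so only the top view could confirm this.
- **Start button:** it is out again, at 73.7 mm in the top view. The scene view read about 70 mm from few points.
- **Other things:** the short sink, the pin sink and the bottle are where they were, the mushroom stop button was not touched, and the arm is clear.

The two cameras disagreed by about 4 mm throughout. I averaged them to aim the moves.

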